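# Load the vial carrier into the thermostatic bath

### The job

Load the long steel vial carrier into the thermostatic bath and close the bath's lid over it. The carrier is longer than the bath's open mouth, so lower it in tilted, one end first under the fixed bridge, then level it and set it down gently flat on the bath floor (do not let it drop), let go of it, and shut the lid fully. Do not tip the carrier past about 60 degrees, or the vials slide out, and leave the other things on the bench alone.

Things in the scene. Friction and masses are not known exactly. Their poses are not given: they have to be found in the camera images.
- carrier: Loose stainless carrier holding four capped vials (fixed in it) in a row, black grip above its middle; alike both ways round. Origin: centre of its underside; y along its length, x across, z up. Frame 50 mm (x) by 180 mm (y); frame and vials reach 64 mm up, only grip and stem (8 by 18 mm) stand higher, to 115 mm. 0.24 to 0.4 kg, centre of mass under the grip.
- carrier_grip (a point): Centre of the carrier's grip, 103 mm above the middle of its underside; axes as the carrier's. The grip is a rounded bar 14 mm wide (x), 44 mm long (y), 24 mm high (z); grasp it across x.
- bath: Fixed thermostatic bath, an empty tank 124 mm (x) by 312 mm (y). Origin: centre of its underside on the bench; y along its length towards the thermostat head. Inner floor z = 20 mm, walls to the rim z = 150 mm. Inside: x -46 to +46 mm, y -144 mm (end wall, 12 mm thick) to +81 mm (upright perforated baffle): 92 by 225 mm of flat floor.
- bath_floor (a point): Middle of the free inner floor (bath x = 0, y = -31.5 mm, z = 20 mm); axes as the bath's.
- bath_mouth (a point): Middle of the open mouth at rim height (bath x = 0, y = -66.5 mm, z = 150 mm); axes as the bath's. The mouth is 92 mm wide (x) and only 155 mm long: bath y from -144 mm (end wall) to +11 mm (bridge edge).
- bridge_edge (a point): Middle of the lower edge of the fixed steel bridge plate, bath x = 0, y = +11 mm, z = 150 mm. The bridge, z = 150 to 156 mm, roofs the whole width of the tank from here to its +y end. On it stands the thermostat head, 100 mm wide, bath y = +81 to +153 mm, up to z = 230 mm, a small dial sticking out 13 mm at its -x side.
- lid (a joint): Angle (rad) of the flat steel lid over the mouth: 0 = shut, on the rim; 1.57 = upright; 2.1 = stop, leaning back beyond the end wall. Hinge line along bath x at bath y = -150 mm, z = 150 mm. Hinge friction (0.2 N m) keeps the lid at any angle; push it all the way down to shut it, 2 to 4 N at its free edge. Starts between 1.0 and 2.0.
- lid_edge (a point): Middle of the lid's free edge, upper face, 158 mm from the hinge line. The lid is 116 mm wide (x), 6 mm thick; shut, it spans z = 150 to 156 mm. A round black knob, 26 mm in diameter and 24 mm high, stands on its upper (outer) face 128 mm from the hinge.
- incubator_front (a point): Point on the bench below the middle of the front face of the tall fixed incubator, which faces the robot and stands behind carrier and bath: a flat wall at about this x, from y = -0.13 to +0.37 m, up to z = 0.56 m. Keep wrist and gripper in front of it.
- beaker: Small glass beaker, 54 mm in diameter, 70 mm high, standing close behind the carrier (+x side); leave it. Origin: centre of its underside.
- dropper_bottle: Small brown dropper bottle, 33 mm in diameter, 102 mm high, standing close behind the carrier; leave it. Origin: centre of its underside.
- tape: Roll of tape lying behind the bath, 100 mm in diameter, 25 mm high; not used. Origin: centre of its underside.
- lab_timer: White timer, 66 by 62 by 18 mm, at the left near the laptop; not used. Origin: centre of its underside.

How it is judged:
By the outcome, as a careful person would: the job done as asked, in the order asked, and still so for the second after the job is handed in, with the robot touching nothing.
It also fails if it takes over 67 s, if anything falls off the work surface, if the arm or the gripper's body presses on something with over 40 N, if the wrist force passes 120 N, or if a joint passes its speed limit or range.

### The arm

A 6-joint arm with a two-finger parallel gripper is mounted at the origin on a cart in front of the work surface, level with it; the furniture and walls round the work are solid. World frame = base frame: x ahead of the robot, y to its left, z up, the work surface at z = 0. Lengths are in m, angles in rad, forces in N, time in s.
With the tool pointing down it reaches from about 0.375 to 0.975 m from the base axis. Payload 3.8 kg.
Tool frame: the origin (TCP) lies at the very end of the fingers, on their centre line; the grasp point (between the pads) lies 19 mm behind it; z points along the fingers, y is the line along which they close (so a half turn about z gives the same grasp; the last joint's range is limited). The gripper opens to 85 mm and grips with 20 to 120 N. Pads are 22 mm wide; open, the fingers measure 114 mm over their backs; the gripper's body (76 mm by 85 mm) begins 54 mm behind the grasp point. The pads swing forward as they close: fully open they stand 13 mm farther back than shut.
Start: joints at [-1.292, 0.264, 1.604, -0, 1.274, -0.037], TCP at [0.21, -0.642, 0.231] pointing down, gripper open.
Joint ranges: [-2.63, 2.63], [-0.94, 2.18], [0.31, 2.57], [-1.31, 4.45], [0, 2.66], [-2.55, 2.55]. Speed limits (rad/s): [2.57, 2.57, 3.14, 3.14, 3.14, 3.14].

### API

Orientations are given as a rotation vector (axis times angle).
In Python, from workcell import read_state, read_camera, calibration, finish_job gives the robot as it stands.
- The arm moves only by the tool step_arm, never from a script. Its argument "commands" is a list of rows, each an object of numbers: "fingers": the gripper's target within -1 to 1 (shut at 1, half-way at 0, fully open at -1); "dx", "dy", "dz": the shift along the tool's x, y, z in m; "roll": the turn about the tool's z in degrees. In form: [{"fingers": .., "dx": .., "dy": .., "dz": .., "roll": ..}, ...]. A call has 1 to 8 rows; each row is the pose to reach, as a shift and turn from the pose commanded when the call began, along the tool's axes at that moment; what a row does not reach only later rows make up. A row lasts 1/8 s, in which the tool goes at most 62.5 mm and 10.7 degrees, less where a joint would pass 70% of its speed; a pose out of reach is approached as far as the arm can. A call with a gripper value outside its range is refused whole. The fingers move at their own pace and stop on an object; "squeeze" is the grip in N (left out, the last holds). Time passes only in rows, so rows that repeat a pose let the fingers close. It gives the time, the measured TCP pose, the force, the opening and the grip force at its end, in the units of the state.
- read_state(): the state, without advancing time (a new reading comes with each control period).
- read_camera(name): name is "scene" or "top" or "wrist"; returns (picture, depth): 400x640x3 uint8, blue, green, red; 400x640 float32, m along the optical axis (not along the pixel's ray), 0 where there is no reading.
- calibration(name): a dict with "intrinsics" (3x3 intrinsics, pixels), "world_to_cam" (4x4, takes a point from world to camera coordinates). Camera axes: x right, y up, looking along -z (the intrinsics and any distortion apply to the point x, -y, -z); pixel columns grow to the right and rows downward; lengths in m; the calibration is good to about 2 mm. A picture is of the moment at which its call begins: read the wrist's pose just before it. calibration takes no time and is no camera call; for the wrist camera it gives the pose at the moment of the call.
- finish_job(): hands the job in; it is judged then, once.
The state is a dict: "time": time; "q": joint angles; "joint_vel": joint speeds; "joint_torque": joint torques, N m; "tool_pos": TCP position; "tcp_rot": TCP orientation; "wrist_force": force on the tool from outside, world axes, zero at the start; "torque": the same for the moment, N m; "width": opening from 0.0 (shut) to 1.0 (fully open); "grip_force": force on a finger pad.
Only numpy, scipy, OpenCV 4.12 (cv2) and the standard library are available. Lean on these libraries where they do the work, as an engineer would, in place of code of your own. Each camera call takes 0.05 s, during which the arm holds its last target. There are 200 camera calls.

## Working session

There is one attempt and no reset: what is moved stays moved. The work goes in short steps, Python scripts to look and compute and a tool call to move; the robot and the scene stay as the last step left them, time stands still between calls to the robot, and variables do not carry over. Pictures are saved under pics/ and viewed, at most 14 in all, crops included, and the job is handed in when it is done.

Besides the shell and the picture viewer there is one more tool, called after ">>>" as a command line: name --argument value ..., lists and objects as JSON in quotes. step_arm: Moves the arm, as the interface text tells. Its arguments: {"type":"object","properties":{"commands":{"type":"array","items":{"type":"object","properties":{"fingers":{"type":"number"},"dx":{"type":"number"},"dy":{"type":"number"},"dz":{"type":"number"},"roll":{"type":"number"}}}},"squeeze":{"type":"number"}},"required":["commands"]}

```bash
mkdir -p pics
cat > h.py <<'E'
import numpy as np, cv2
from workcell import read_state, read_camera, calibration
def snap(n,f=None):
    c=calibration(n); im,d=read_camera(n)
    if f: cv2.imwrite(f'pics/{f}.png',im)
    return im,d,np.array(c['intrinsics']),np.array(c['world_to_cam'])
def cloud(d,K,T):
    v,u=np.mgrid[:d.shape[0],:d.shape[1]]
    x=(u-K[0,2])/K[0,0]*d; y=(v-K[1,2])/K[1,1]*d
    P=np.stack([x,-y,-d],-1)
    return (P-T[:3,3])@T[:3,:3]
E
python3 - <<'E'
from h import *
for n in('scene','top'):
    im,d,K,T=snap(n,n+'0'); np.savez(n+'0.npz',im=im,P=cloud(d,K,T),d=d,K=K,T=T)
    print(n,K.tolist(),(-T[:3,:3].T@T[:3,3]).round(3),calibration(n).keys())
s=read_state();print(s['tcp_rot'],s['time'],s['wrist_force'])
E
```

```text
scene [[466.60625764583057, 0.0, 323.0148017042767], [0.0, 466.60625764583057, 201.3324643554152], [0.0, 0.0, 1.0]] [-0.196 -0.088  1.233] dict_keys(['intrinsics', 'world_to_cam'])
top [[390.1376280411914, 0.0, 316.93250237705536], [0.0, 390.1376280411914, 201.49219640919515], [0.0, 0.0, 1.0]] [0.355 0.124 1.33 ] dict_keys(['intrinsics', 'world_to_cam'])
[-3.10046610e+00 -4.93715447e-01  4.36441007e-04] 0.1 [-0.28120618 -0.06778008 -0.16131536]
```

View pics/scene0.png

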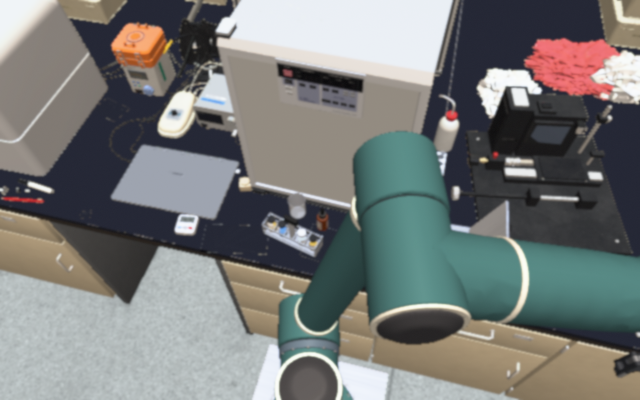

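View pics/top0.png

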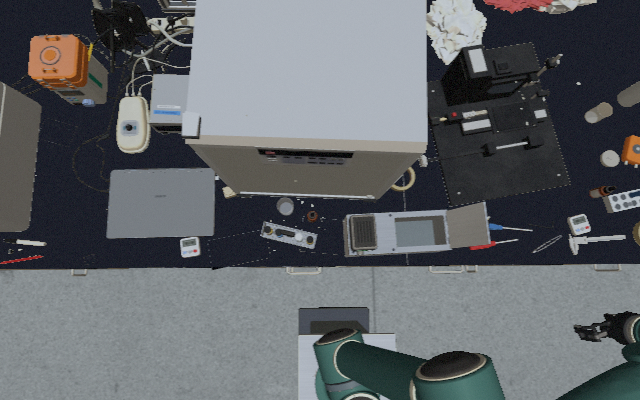

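Run:
```python
from h import *
z=np.load('top0.npz'); P=z['P'];im=z['im']
print(z['T'].round(3).tolist())
c=cv2.resize(im[180:280,220:510],None,fx=2.75,fy=2.75,interpolation=cv2.INTER_CUBIC);cv2.imwrite('pics/topc.png',c)
for (v,u) in [(235,290),(250,300),(262,300),(275,300),(220,395),(249,395),(232,420),(232,360),(215,470),(245,470),(215,488),(245,488),(195,300)]: print((v,u),P[v,u].round(3))
# carrier: points 0.04<z<0.075
m=np.zeros(P.shape[:2],bool); m[215:255,255:325]=1
Q=P[m&(P[...,2]>.03)&(P[...,2]<.075)]
m2=(P[...,2]>.03)&m
r=cv2.minAreaRect(Q[:,:2].astype(np.float32));print('carrier all',r)
B=np.zeros_like(m);B[200:262,340:450]=1
for lo,hi in((.14,.165),(.2,.25)):
    Q=P[B&(P[...,2]>lo)&(P[...,2]<hi)];print(lo,len(Q),cv2.minAreaRect(Q[:,:2].astype(np.float32)),Q[:,2].mean(), Q.min(0),Q.max(0))
L=np.zeros_like(m);L[200:250,448:492]=1
Q=P[L&(P[...,2]>.17)];print('lid',len(Q),Q.min(0),Q.max(0))
A=np.c_[Q[:,:2],np.ones(len(Q))];print(np.linalg.lstsq(A,Q[:,2],rcond=None)[0])
```

```text
[[-0.009, -1.0, 0.021, 0.099], [0.985, -0.005, 0.175, -0.582], [-0.175, 0.022, 0.984, -1.25], [0.0, 0.0, 0.0, 1.0]]
(235, 290) [0.465 0.181 0.116]
(250, 300) [0.425 0.153 0.005]
(262, 300) [ 0.385  0.153 -0.007]
(275, 300) [ 0.334  0.17  -0.803]
(220, 395) [ 0.515 -0.157  0.078]
(249, 395) [ 0.417 -0.136  0.157]
(232, 420) [ 0.479 -0.249  0.036]
(232, 360) [ 0.462 -0.023  0.227]
(215, 470) [ 0.506 -0.333  0.247]
(245, 470) [ 0.423 -0.33   0.237]
(215, 488) [ 0.54 -0.5  -0.  ]
(245, 488) [ 0.435 -0.481  0.022]
(195, 300) [0.606 0.151 0.042]
carrier all ((0.501514196395874, 0.18379046022891998), (0.18086522817611694, 0.10847815871238708), 76.06253051757812)
0.14 1796 ((0.4700066149234772, -0.14955413341522217), (0.12479360401630402, 0.31397444009780884), 2.690589189529419) 0.15268576660384725 [ 0.4005109  -0.304305    0.14000341] [0.53655392 0.0094222  0.16498155]
0.2 913 ((0.46282702684402466, -0.031972698867321014), (0.10248313844203949, 0.07252281904220581), 2.8515026569366455) 0.22579658608973463 [ 0.41188033 -0.06840611  0.20042878] [0.5149432  0.00593259 0.23532882]
lid 1490 [ 0.35481105 -0.37116016  0.17004496] [0.53675284 0.12393566 1.32978111]
[-0.22559893  1.37570135  0.80556059]
```

View pics/topc.png

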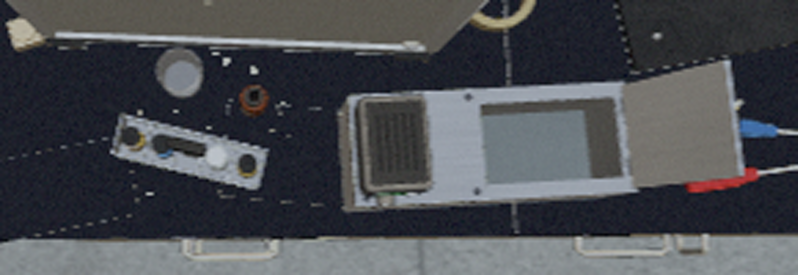

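```bash
cat > plan.py <<'E'
# insertion clearance in bath (y,z), mm. P = grip centre, th = tilt (+y end low)
import numpy as np
def pts(P,th,rect):
    y0,y1,z0,z1=rect; n=60
    g=np.array([[y,z-103] for y in np.linspace(y0,y1,n) for z in (z0,z1)]+[[y,z-103] for z in np.linspace(z0,z1,n) for y in (y0,y1)])
    c,s=np.cos(th),np.sin(th); return np.c_[P[0]+g[:,0]*c+g[:,1]*s, P[1]-g[:,0]*s+g[:,1]*c]
def boxd(q,b):
    y0,y1,z0,z1=b; d=np.maximum([y0-q[:,0],z0-q[:,1]],[q[:,0]-y1,q[:,1]-z1])
    out=np.hypot(*np.maximum(d,0)); return np.where(out>0,out,d.max(0)).min()
def clear(P,th,lid=2.0):
    lp=[]
    for s in np.linspace(0,158,40): lp.append([-150+s*np.cos(lid),150+s*np.sin(lid)])
    lp=np.array(lp); best=999
    for r in ((-90,90,0,64),(-9,9,64,91),(-22,22,91,115)):
        q=pts(P,th,r)
        for b in ((-156,-144,0,150),(11,156,150,156),(81,90,0,156),(-156,156,0,20),(81,153,150,230)): best=min(best,boxd(q,b))
        # obstacle corners inside the body
        c,s=np.cos(th),np.sin(th)
        o=np.vstack([lp,[[11,150],[11,156],[-144,150]]])-P
        loc=np.c_[o[:,0]*c-o[:,1]*s, o[:,0]*s+o[:,1]*c+103]
        best=min(best,boxd(loc,r))
    # fingers (22 wide from P-19 up) and body (+-43 from P+54)
    for r in ((P[0]-12,P[0]+12,P[1]-19,P[1]+54),(P[0]-43,P[0]+43,P[1]+54,P[1]+200)):
        best=min(best,boxd(np.vstack([lp,[[11,156],[81,230],[-144,150]]]),r))
    return best
if __name__=='__main__':
    import heapq
    for deg in (28,32,36,40,45):
        th=np.radians(deg)
        Y=np.arange(-110,20,4);Z=np.arange(115,300,4)
        C=np.array([[clear((y,z),th,2.0) for z in Z] for y in Y])
        # widest path from top row to lowest cells w/ clearance
        h=[(-C[i,-1],i,len(Z)-1,None) for i in range(len(Y))];heapq.heapify(h);seen={}
        while h:
            c,i,j,p=heapq.heappop(h)
            if (i,j) in seen: continue
            seen[i,j]=(-c,p)
            for a,b in((1,0),(-1,0),(0,1),(0,-1),(1,-1),(-1,-1)):
                k,l=i+a,j+b
                if 0<=k<len(Y) and 0<=l<len(Z) and (k,l) not in seen: heapq.heappush(h,(max(c,-C[k,l]),k,l,(i,j)))
        for m in (6,3):
            ok=[(j,i) for (i,j),v in seen.items() if v[0]>m]
            if not ok: continue
            j,i=min(ok); path=[];n=(i,j)
            while n: path.append((int(Y[n[0]]),int(Z[n[1]]),round(float(C[n]),1)));n=seen[n][1]
            print(deg,m,path[::-1][10::3],path[0]); break
E
python3 plan.py
python3 - <<'E'
from h import *
z=np.load('top0.npz'); P=z['P'];d=z['d']
m=np.zeros(P.shape[:2],bool); m[218:252,255:322]=1;m&=d>0
Q=P[m&(P[...,2]>.05)&(P[...,2]<.07)]
Q=Q[(Q[:,0]<.52)]
r=cv2.minAreaRect(Q[:,:2].astype(np.float32));print('carrier top',len(Q),r)
G=P[m&(P[...,2]>.108)&(P[...,2]<.125)];print('grip',len(G),G.mean(0),cv2.minAreaRect(G[:,:2].astype(np.float32)))
c=G[:,:2]-G[:,:2].mean(0);w,V=np.linalg.eigh(c.T@c);print(np.degrees(np.arctan2(*V[::-1,1])))
L=np.zeros_like(m);L[200:250,449:492]=1
Q=P[L&(d>0)&(P[...,2]>.17)&(P[...,2]<.4)];Q=Q[Q[:,1]>-.42]
a=np.array([-np.sin(np.radians(2.7)),np.cos(np.radians(2.7))]);b=(Q[:,:2]-[.470,-.1495])@a
print('lid',len(Q),b.min(),b.max(),Q[:,2].max()); f=np.polyfit(Q[:,2],b,1);print(f,np.degrees(np.arctan2(1,f[0])),'rad',np.arctan2(1,f[0]))
E
```

```text
carrier top 188 ((0.4933219254016876, 0.18627548217773438), (0.17880411446094513, 0.08614687621593475), 76.96644592285156)
grip 62 [0.47280917 0.19047045 0.11389224] ((0.473164826631546, 0.1907198280096054), (0.043268363922834396, 0.014084738679230213), 75.2206802368164)
76.41396542400778
lid 1484 -0.22203151972567062 -0.153781310307937 0.30204717065635417
[-0.36430494 -0.09455568] 110.01693203458865 rad 1.920157696946396Traceback (most recent call last):
  File "plan.py", line 40, in <module>
    if 0<=k<len(Y) and 0<=l<len(Z) and (k,l) not in seen: heapq.heappush(h,(max(c,-C[k,l]),k,l,(i,j)))
                                                          ~~~~~~~~~~~~~~^^^^^^^^^^^^^^^^^^^^^^^^^^^^^^
TypeError: '<' not supported between instances of 'tuple' and 'NoneType'
```

```bash
sed -i 's/,len(Z)-1,None)/,len(Z)-1,())/; s/clear((y,z),th,2.0)/clear((y,z),th,1.92)/' plan.py; time python3 plan.py
python3 - <<'E'
from workcell import read_state
from scipy.spatial.transform import Rotation as R
print(R.from_rotvec(read_state()['tcp_rot']).as_matrix().round(3))
E
```

```text
28 6 [] (-42, 271, 6.4)
32 6 [(-38, 259, 6.1)] (-38, 259, 6.1)
36 6 [(-38, 259, 6.8)] (-38, 259, 6.8)
40 6 [(-38, 259, 8.5)] (-38, 255, 7.2)
45 6 [(-38, 259, 11.2), (-34, 247, 8.9), (-30, 235, 7.9), (-26, 223, 10.1), (-22, 211, 9.8), (-18, 199, 9.5), (-14, 187, 9.3), (-10, 175, 6.3)] (-10, 175, 6.3)
[[ 0.951  0.311 -0.001]
 [ 0.311 -0.951  0.002]
 [ 0.    -0.002 -1.   ]]
real	0m5.542s
user	0m5.814s
sys	0m0.024s
```

```bash
cat > p3.py <<'E'
import numpy as np,heapq,plan
D=np.arange(0,56,5);Y=np.arange(-80,10,4);Z=np.arange(119,290,4)
C=np.zeros((len(D),len(Y),len(Z)))
for a,t in enumerate(D):
  for b,y in enumerate(Y):
    for c,z in enumerate(Z):
      th=np.radians(t); fl=z-103*np.cos(th)-90*np.sin(th)-20
      C[a,b,c]=-9 if fl<-1 else plan.clear((y,z),th,1.92) if fl>12 else max(plan.clear((y,z),th,1.92),0) 
np.save('C.npy',C)
E
sed -i 's/(-156,156,0,20),//' plan.py
cat > p3s.py <<'E'
import numpy as np,heapq
D=np.arange(0,56,5);Y=np.arange(-80,10,4);Z=np.arange(119,290,4);C=np.load('C.npy')
for maxd in (40,45,50,55):
  h=[(-C[a,b,-1],0,a,b,len(Z)-1,()) for a in range(len(D)) if D[a]<=maxd for b in range(len(Y))];heapq.heapify(h);seen={}
  while h:
    c,n,*k,p=heapq.heappop(h);k=tuple(k)
    if k in seen: continue
    seen[k]=(-c,p)
    for d in np.vstack([np.eye(3,dtype=int),-np.eye(3,dtype=int),[[0,1,-1],[0,-1,-1],[-1,0,-1],[-1,-1,-1],[-1,-1,0],[-1,-1,1],[-1,0,1]]]):
        q=tuple(int(v) for v in np.array(k)+d)
        if all(0<=v<s for v,s in zip(q,C.shape)) and D[q[0]]<=maxd and q not in seen: heapq.heappush(h,(max(c,-C[q]),n+1,*q,k))
  g=[(v[0],k) for k,v in seen.items() if k[0]==0 and Z[k[2]]<=125]
  v,k=max(g); print(maxd,'clear',round(v,1)); path=[]
  while k: path.append((int(D[k[0]]),int(Y[k[1]]),int(Z[k[2]]),round(float(C[k]),1)));k=seen[k][1]
  print(path[::-1][::2],path[0])
E
python3 p3.py; python3 p3s.py
```

```text
40 clear 2.5
[(40, -36, 287, 19.8), (40, -36, 279, 17.1), (40, -36, 271, 14.3), (40, -36, 263, 11.6), (40, -36, 255, 8.9), (40, -36, 247, 4.5), (40, -36, 239, 3.1), (40, -32, 231, 4.6), (40, -28, 223, 5.5), (35, -24, 215, 4.6), (30, -20, 207, 4.9), (25, -16, 199, 2.9), (15, -24, 191, 6.4), (5, -32, 183, 9.9), (0, -40, 175, 14.0), (0, -48, 167, 6.0), (0, -48, 159, 6.0), (0, -40, 151, 14.0), (0, -32, 143, 21.0), (0, -24, 135, 13.3), (0, -16, 127, 7.0)] (0, -12, 123, 3.0)
45 clear 7.3
[(45, -36, 287, 22.7), (45, -36, 279, 19.9), (45, -36, 271, 17.2), (45, -36, 263, 14.4), (45, -36, 255, 11.7), (45, -36, 247, 9.0), (45, -32, 239, 7.3), (45, -28, 231, 9.3), (45, -20, 223, 9.3), (45, -12, 215, 9.3), (40, -8, 207, 7.5), (35, -4, 199, 7.5), (25, -8, 191, 9.9), (15, -16, 183, 13.1), (5, -24, 175, 15.0), (0, -32, 167, 21.0), (0, -40, 159, 14.0), (0, -44, 151, 10.0), (0, -40, 143, 14.0), (0, -32, 135, 21.2), (0, -24, 127, 15.0)] (0, -20, 123, 11.0)
50 clear 10.6
[(50, -36, 287, 26.5), (50, -36, 279, 23.8), (50, -36, 271, 21.0), (50, -36, 263, 18.2), (50, -36, 255, 15.5), (50, -32, 247, 15.0), (
[... 169 characters left out ...]
), (10, -20, 179, 13.6), (0, -28, 171, 17.3), (0, -36, 163, 18.0), (0, -40, 155, 14.0), (0, -40, 147, 14.0), (0, -36, 139, 18.0), (0, -28, 131, 18.4), (0, -20, 123, 11.0)] (0, -20, 123, 11.0)
55 clear 10.6
[(55, -32, 287, 35.0), (55, -32, 279, 32.2), (55, -32, 271, 29.5), (55, -32, 263, 25.7), (55, -32, 255, 23.5), (55, -32, 247, 21.4), (55, -28, 239, 20.6), (55, -24, 231, 21.2), (50, -20, 223, 15.8), (45, -16, 215, 12.1), (45, -8, 207, 12.1), (40, -4, 199, 11.1), (30, -4, 191, 10.6), (20, -12, 187, 12.1), (10, -20, 179, 13.6), (0, -28, 171, 17.3), (0, -36, 163, 18.0), (0, -40, 155, 14.0), (0, -40, 147, 14.0), (0, -36, 139, 18.0), (0, -28, 131, 18.4), (0, -20, 123, 11.0)] (0, -20, 123, 11.0)
```

```bash
cat >> h.py <<'E'
from scipy.spatial.transform import Rotation
def go(*tgts):
    """print tool-axis shifts from current pose to world TCP targets (x,y,z, tool-y angle deg)"""
    s=read_state(); R=Rotation.from_rotvec(s['tcp_rot']).as_matrix(); p=np.array(s['tool_pos'])
    a=np.degrees(np.arctan2(R[1,1],R[0,1]))
    print('t',round(s['time'],2),'tcp',p.round(4),'ang',round(a,2),'F',np.round(s['wrist_force'],1),'w',round(s['width'],3),'g',round(s['grip_force'],1),'q6',round(s['q'][5],2))
    for x,y,z,b in tgts:
        d=R.T@(np.array([x,y,z])-p); r=-(b-a)
        print('d(mm)',(d*1000).round(1),'roll',round((r+180)%360-180,1))
E
python3 -c "
from h import *
go((.35,-.3,.38,-71.9),(.473,.1905,.34,-13.6))"
```

```text
t 0.1 tcp [ 0.2094 -0.641   0.2301] ang -71.9 F [-0.3 -0.1 -0.2] w 0.997 g 0.0 q6 -0.04
d(mm) [ 239.5 -280.8 -149.4] roll -0.0
d(mm) [ 508.8 -708.7 -108.4] roll -58.3
```

>>> step_arm --commands '[{"fingers":-1,"dx":0.03,"dy":-0.035,"dz":-0.06,"roll":0},{"fingers":-1,"dx":0.06,"dy":-0.07,"dz":-0.12,"roll":0},{"fingers":-1,"dx":0.1,"dy":-0.12,"dz":-0.15,"roll":0},{"fingers":-1,"dx":0.14,"dy":-0.17,"dz":-0.15,"roll":0},{"fingers":-1,"dx":0.24,"dy":-0.28,"dz":-0.15,"roll":0},{"fingers":-1,"dx":0.24,"dy":-0.28,"dz":-0.15,"roll":0},{"fingers":-1,"dx":0.509,"dy":-0.709,"dz":-0.11,"roll":-58.3},{"fingers":-1,"dx":0.509,"dy":-0.709,"dz":-0.11,"roll":-58.3}]'

```text
time: 1.1
tool_pos: [0.3615, -0.2275, 0.3706]
tcp_rot: [-2.953, -1.072, -0.0]
wrist_force: [0.5, 1.1, -0.0]
width: 1.001
grip_force: 0.0
```

```bash
python3 -c "
from h import *
go((.473,.1905,.34,-13.6))"
```

```text
t 1.1 tcp [ 0.3615 -0.2275  0.3706] ang -50.09 F [ 0.5  1.1 -0. ] w 1.001 g 0.0 q6 0.25
d(mm) [ 353.7 -249.1   30.7] roll -36.5
```

>>> step_arm --commands '[{"fingers":-1,"dx":0.354,"dy":-0.249,"dz":0.03,"roll":-36.5},{"fingers":-1,"dx":0.354,"dy":-0.249,"dz":0.03,"roll":-36.5},{"fingers":-1,"dx":0.354,"dy":-0.249,"dz":0.03,"roll":-36.5},{"fingers":-1,"dx":0.354,"dy":-0.249,"dz":0.03,"roll":-36.5},{"fingers":-1,"dx":0.354,"dy":-0.249,"dz":0.03,"roll":-36.5},{"fingers":-1,"dx":0.354,"dy":-0.249,"dz":0.03,"roll":-36.5},{"fingers":-1,"dx":0.354,"dy":-0.249,"dz":0.03,"roll":-36.5},{"fingers":-1,"dx":0.354,"dy":-0.249,"dz":0.03,"roll":-36.5}]'

```text
time: 2.1
tool_pos: [0.4752, 0.1913, 0.3393]
tcp_rot: [-2.468, -1.941, 0.004]
wrist_force: [-0.3, 0.6, 0.0]
width: 0.999
grip_force: 0.0
```

Run:
```python
from h import *
im,d,K,T=snap('wrist','w1'); P=cloud(d,K,T)
G=P[(d>0)&(P[...,2]>.106)&(P[...,2]<.125)&(abs(P[...,0]-.473)<.06)&(abs(P[...,1]-.19)<.06)]
m=((d>0)&(P[...,2]>.106)&(P[...,2]<.125))
print(len(G),G.mean(0),cv2.minAreaRect(G[:,:2].astype(np.float32)))
Q=P[(d>0)&(P[...,2]>.04)&(P[...,2]<.07)&(P[...,0]<.55)&(P[...,0]>.4)]
print(len(Q),cv2.minAreaRect(Q[:,:2].astype(np.float32)))
c=cv2.minAreaRect(G[:,:2].astype(np.float32))[0]
go((c[0],c[1],.2,-13.6),(c[0],c[1],.086,-13.6))
```

```text
355 [0.47258365 0.19015068 0.11419754] ((0.4724581837654114, 0.18957944214344025), (0.04346054047346115, 0.01458344329148531), 76.10480499267578)
2658 ((0.4930325150489807, 0.12735600769519806), (0.2885338068008423, 0.12020888179540634), 76.33511352539062)
t 2.15 tcp [0.4751 0.1893 0.3398] ang -13.71 F [0.2 0.4 0.1] w 0.999 g 0.0 q6 0.57
d(mm) [-1.000e-01 -2.300e+00  1.398e+02] roll -0.1
d(mm) [ 1.000e-01 -2.100e+00  2.538e+02] roll -0.1
```

View pics/w1.png

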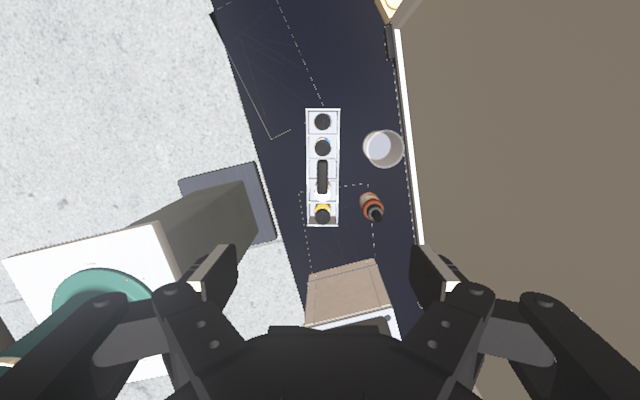

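>>> step_arm --commands '[{"fingers":0,"dx":0,"dy":-0.002,"dz":0.06,"roll":0},{"fingers":0,"dx":0,"dy":-0.002,"dz":0.12,"roll":0},{"fingers":0,"dx":0,"dy":-0.002,"dz":0.18,"roll":0},{"fingers":0,"dx":0,"dy":-0.002,"dz":0.22,"roll":0},{"fingers":0,"dx":0,"dy":-0.002,"dz":0.245,"roll":0},{"fingers":0,"dx":0,"dy":-0.002,"dz":0.255,"roll":0},{"fingers":0,"dx":0,"dy":-0.002,"dz":0.255,"roll":0}]' --squeeze 40

```text
time: 3.02
tool_pos: [0.4736, 0.1875, 0.0861]
tcp_rot: [-2.475, -1.934, 0.001]
wrist_force: [-0.1, 0.3, -0.4]
width: 0.503
grip_force: 0.0
```

>>> step_arm --commands '[{"fingers":1},{"fingers":1},{"fingers":1},{"fingers":1},{"fingers":1},{"fingers":1}]' --squeeze 40

```text
invalid input
```

>>> step_arm --commands '[{"fingers":1,"dz":-0.01},{"fingers":1,"dz":-0.06},{"fingers":1,"dz":-0.12},{"fingers":1,"dz":-0.18},{"fingers":1,"dz":-0.22},{"fingers":1,"dz":-0.24},{"fingers":1,"dz":-0.24}]'

```text
invalid input
```

Run:
```python
from h import *
b=np.array([.470,-.1495]);t=np.radians(2.7);ex=np.array([np.cos(t),np.sin(t)]);ey=np.array([-ex[1],ex[0]])
g=lambda x,y:tuple(b+ex*x+ey*y)
go((*g(.142,-.12),.36,-87.3),(*g(.142,-.12),.245,-87.3))
```

```text
t 3.02 tcp [0.4736 0.1875 0.0861] ang -13.99 F [-0.1  0.3 -0.4] w 0.503 g 0.0 q6 0.57
d(mm) [-402.1  248.3 -273.8] roll 73.3
d(mm) [-402.1  248.4 -158.8] roll 73.3
```

>>> step_arm --commands '[{"fingers":1,"dx":0.002,"dy":0,"dz":0.002,"roll":0},{"fingers":1,"dx":0.002,"dy":0,"dz":0.002,"roll":0},{"fingers":1,"dx":0.002,"dy":0,"dz":0.002,"roll":0},{"fingers":1,"dx":0.002,"dy":0,"dz":0.002,"roll":0},{"fingers":1,"dx":0.002,"dy":0,"dz":0.002,"roll":0},{"fingers":1,"dx":0.002,"dy":0,"dz":0.002,"roll":0}]' --squeeze 60

```text
time: 3.78
tool_pos: [0.475, 0.1907, 0.0852]
tcp_rot: [2.474, 1.936, 0.003]
wrist_force: [-1.5, -0.6, 5.4]
width: 0.151
grip_force: 63.2
```

>>> step_arm --commands '[{"fingers":1,"dx":0,"dy":0,"dz":-0.01,"roll":0},{"fingers":1,"dx":0,"dy":0,"dz":-0.05,"roll":0},{"fingers":1,"dx":0,"dy":0,"dz":-0.1,"roll":0},{"fingers":1,"dx":0,"dy":0,"dz":-0.16,"roll":0},{"fingers":1,"dx":0,"dy":0,"dz":-0.22,"roll":0},{"fingers":1,"dx":0,"dy":0,"dz":-0.28,"roll":0},{"fingers":1,"dx":0,"dy":0,"dz":-0.28,"roll":0}]'

```text
time: 4.65
tool_pos: [0.4765, 0.1912, 0.3708]
tcp_rot: [2.471, 1.934, 0.017]
wrist_force: [1.3, -0.0, -3.8]
width: 0.153
grip_force: 61.8
```

```bash
cat >> h.py <<'E'
b0=np.array([.470,-.1495]);t0=np.radians(2.7);ex=np.array([np.cos(t0),np.sin(t0)]);ey=np.array([-ex[1],ex[0]])
g=lambda x,y:tuple(b0+ex*x+ey*y)   # bath xy (m) -> world
E
python3 - <<'E'
from h import *
go((*g(.142,-.12),.36,-87.3),(*g(.142,-.12),.245,-87.3))
E
```

```text
t 4.65 tcp [0.4765 0.1912 0.3708] ang -13.92 F [ 1.3 -0.  -3.8] w 0.153 g 61.8 q6 0.58
d(mm) [-406.7  245.9   10.6] roll 73.4
d(mm) [-407.4  244.7  125.6] roll 73.4
```

Run:
```python
from h import *
z=np.load('scene0.npz');P=z['P'];d=z['d'];Q=P[(d>0)&(P[...,2]>.15)&(P[...,2]<.5)&(P[...,0]>.53)&(P[...,0]<.75)&(P[...,1]>-.1)&(P[...,1]<.3)]
print(np.percentile(Q[:,0],[1,5,20,50]))
z=np.load('top0.npz');P=z['P'];d=z['d'];Q=P[(d>0)&(P[...,2]>.012)&(P[...,2]<.05)&(P[...,0]>.55)&(P[...,0]<.75)&(P[...,1]<-.1)&(P[...,1]>-.3)]
print('tape',Q.min(0),Q.max(0))
go((.45,0,.43,-5),(.47,-.26,.43,-10),(*g(.142,-.12),.43,-87.3))
```

```text
[0.5987758  0.60100829 0.60458653 0.6100027 ]
tape [ 0.58791075 -0.29737283  0.01260925] [ 0.73317148 -0.10062858  0.04986718]
t 4.65 tcp [0.4765 0.1912 0.3708] ang -13.92 F [ 1.3 -0.  -3.8] w 0.153 g 61.8 q6 0.58
d(mm) [-191.6   20.8  -60.2] roll -8.9
d(mm) [-439.1  102.7  -61. ] roll -3.9
d(mm) [-406.3  246.6  -59.4] roll 73.4
```

>>> step_arm --commands '[{"fingers":1,"dx":-0.04,"dy":0.005,"dz":-0.03,"roll":-4},{"fingers":1,"dx":-0.1,"dy":0.01,"dz":-0.06,"roll":-9},{"fingers":1,"dx":-0.15,"dy":0.015,"dz":-0.06,"roll":-9},{"fingers":1,"dx":-0.2,"dy":0.02,"dz":-0.06,"roll":-9},{"fingers":1,"dx":-0.25,"dy":0.04,"dz":-0.06,"roll":-9},{"fingers":1,"dx":-0.3,"dy":0.06,"dz":-0.06,"roll":-9},{"fingers":1,"dx":-0.35,"dy":0.08,"dz":-0.06,"roll":-9},{"fingers":1,"dx":-0.4,"dy":0.09,"dz":-0.06,"roll":-4}]'

```text
time: 5.65
tool_pos: [0.4646, -0.221, 0.4211]
tcp_rot: [-2.404, -2.016, 0.002]
wrist_force: [0.7, -0.8, -4.0]
width: 0.154
grip_force: 61.7
```

Run:
```python
from h import *
go((*g(.01,-.12),.43,-87.3),(*g(.142,-.12),.43,-87.3),(*g(.142,-.12),.26,-87.3))
```

```text
t 5.65 tcp [ 0.4646 -0.221   0.4211] ang -10.05 F [ 0.7 -0.8 -4. ] w 0.154 g 61.7 q6 -0.32
d(mm) [-43.5  29.1  -9.1] roll 77.2
d(mm) [-14.3 157.8  -9.6] roll 77.2
d(mm) [-14.6 158.5 160.4] roll 77.2
```

>>> step_arm --commands '[{"fingers":1,"dx":-0.02,"dy":0.01,"dz":-0.01,"roll":10},{"fingers":1,"dx":-0.04,"dy":0.02,"dz":-0.01,"roll":20},{"fingers":1,"dx":-0.044,"dy":0.03,"dz":-0.01,"roll":30},{"fingers":1,"dx":-0.044,"dy":0.03,"dz":-0.01,"roll":40},{"fingers":1,"dx":-0.04,"dy":0.045,"dz":-0.01,"roll":50},{"fingers":1,"dx":-0.035,"dy":0.07,"dz":-0.01,"roll":60},{"fingers":1,"dx":-0.025,"dy":0.11,"dz":-0.01,"roll":70},{"fingers":1,"dx":-0.015,"dy":0.158,"dz":-0.01,"roll":77.2}]'

```text
time: 6.65
tool_pos: [0.6184, -0.2613, 0.4315]
tcp_rot: [-3.139, -0.071, 0.006]
wrist_force: [-1.0, -1.1, -3.0]
width: 0.147
grip_force: 61.7
```

>>> step_arm --commands '[{"fingers":1,"dx":0,"dy":0,"dz":0.04,"roll":0},{"fingers":1,"dx":0,"dy":0,"dz":0.09,"roll":0},{"fingers":1,"dx":0,"dy":0,"dz":0.14,"roll":0},{"fingers":1,"dx":0,"dy":0,"dz":0.165,"roll":0},{"fingers":1,"dx":0,"dy":0,"dz":0.165,"roll":0}]'

```text
time: 7.28
tool_pos: [0.6152, -0.2601, 0.2625]
tcp_rot: [-3.136, -0.079, 0.016]
wrist_force: [-0.4, -0.6, -3.3]
width: 0.153
grip_force: 61.4
```

Run:
```python
from h import *
im,d,K,T=snap('top','t2')
cv2.imwrite('pics/t2c.png',cv2.resize(im[150:270,330:500],None,fx=4,fy=4,interpolation=cv2.INTER_CUBIC))
go((*g(.142,-.12),.24,-87.3))
```

```text
t 7.33 tcp [ 0.6168 -0.2608  0.2658] ang -87.12 F [ 0.5 -0.1 -2.1] w 0.152 g 61.4 q6 1.08
d(mm) [ 0.8  2.  25.8] roll 0.2
```

View pics/t2c.png

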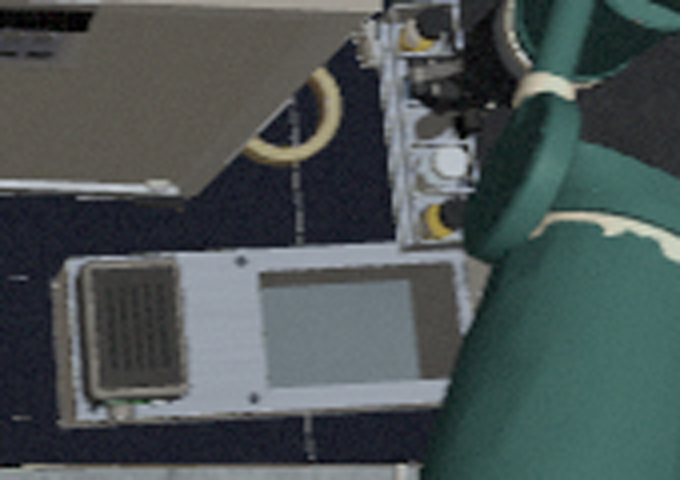

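>>> step_arm --commands '[{"fingers":1,"dx":0.001,"dy":0.002,"dz":0.02,"roll":0},{"fingers":1,"dx":0.001,"dy":0.002,"dz":0.03,"roll":0},{"fingers":1,"dx":0.009,"dy":0.002,"dz":0.038,"roll":0},{"fingers":1,"dx":0.017,"dy":0.002,"dz":0.047,"roll":0},{"fingers":1,"dx":0.024,"dy":0.002,"dz":0.056,"roll":0},{"fingers":1,"dx":0.03,"dy":0.002,"dz":0.065,"roll":0},{"fingers":1,"dx":0.03,"dy":0.002,"dz":0.065,"roll":0}]' --squeeze 30

```text
time: 8.2
tool_pos: [0.651, -0.262, 0.2044]
tcp_rot: [3.14, 0.08, 0.007]
wrist_force: [4.1, -0.6, 2.2]
width: 0.149
grip_force: 63.7
```

Run:
```python
from h import *
im,d,K,T=snap('top','t3')
cv2.imwrite('pics/t3c.png',cv2.resize(im[150:270,330:500],None,fx=4,fy=4,interpolation=cv2.INTER_CUBIC))
P=cloud(d,K,T);m=np.zeros(d.shape,bool);m[145:215,424:450]=1
Q=P[m&(d>0)&(P[...,2]>.05)];i=np.argsort(Q[:,0])
for lo in np.arange(.52,.75,.015):
    q=Q[(Q[:,0]>lo)&(Q[:,0]<lo+.015)&(Q[:,1]>-.29)&(Q[:,1]<-.235)]
    if len(q):print(round(lo,3),len(q),np.percentile(q[:,2],[20,50,80]).round(3))
go((*g(.142,-.12),.24,-87.3))
```

```text
0.52 74 [0.147 0.15  0.153]
0.535 111 [0.162 0.177 0.191]
0.55 72 [0.155 0.169 0.191]
0.565 65 [0.141 0.153 0.183]
0.58 67 [0.148 0.161 0.179]
0.595 77 [0.139 0.175 0.194]
0.61 87 [0.139 0.169 0.339]
0.625 153 [0.158 0.216 0.253]
0.64 87 [0.136 0.163 0.248]
0.655 32 [0.135 0.138 0.141]
0.67 13 [0.112 0.119 0.13 ]
0.685 9 [0.134 0.14  0.166]
0.7 41 [0.155 0.163 0.165]
0.715 12 [0.141 0.146 0.148]
t 8.25 tcp [ 0.6508 -0.2621  0.2046] ang -87.1 F [ 5.1 -0.1  0.6] w 0.149 g 63.6 q6 1.1
d(mm) [-33.1  -1.1 -35.5] roll 0.2
```

View pics/t3c.png

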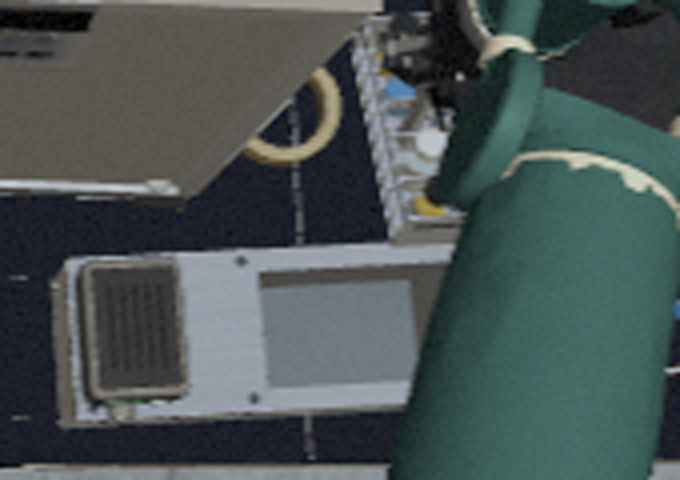

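>>> step_arm --commands '[{"fingers":1,"dx":0.003,"dy":0,"dz":0.01,"roll":0},{"fingers":1,"dx":0.006,"dy":0,"dz":0.02,"roll":0},{"fingers":1,"dx":0.009,"dy":0,"dz":0.03,"roll":0},{"fingers":1,"dx":0.012,"dy":0,"dz":0.04,"roll":0},{"fingers":1,"dx":0.013,"dy":0,"dz":0.05,"roll":0},{"fingers":1,"dx":0.014,"dy":0,"dz":0.06,"roll":0},{"fingers":1,"dx":0.014,"dy":0,"dz":0.06,"roll":0}]' --squeeze 20

```text
time: 9.12
tool_pos: [0.6696, -0.2615, 0.1472]
tcp_rot: [3.138, 0.079, 0.025]
wrist_force: [15.4, 1.4, 2.6]
width: 0.154
grip_force: 74.6
```

Run:
```python
from h import *
im,d,K,T=snap('wrist','w4')
P=cloud(d,K,T)
s=read_state();p=np.array(s['tool_pos'])
q=(P-p).reshape(-1,3); a=ex;bb=ey
u=q[:,:2]@ex;v=q[:,:2]@ey
for lo in np.arange(-.16,.16,.02):
    m=(d.ravel()>0)&(abs(v)<.026)&(u>lo)&(u<lo+.02)
    if m.sum()>20:print(round(lo,2),m.sum(),(np.percentile(q[m,2],[10,50,90])+p[2]).round(3))
go((*g(.142,-.12),.24,-87.3)); print(((p[:2]-b0)@ex).round(4),((p[:2]-b0)@ey).round(4))
```

```text
-0.08 233 [0.1   0.104 0.106]
-0.06 179 [0.129 0.134 0.153]
-0.04 156 [0.053 0.056 0.074]
-0.02 2715 [0.045 0.184 0.19 ]
-0.0 25354 [0.17  0.231 0.247]
0.02 2139 [-0.     0.068  0.096]
0.04 1258 [-0.001  0.057  0.071]
0.06 1161 [-0.001  0.     0.066]
0.08 1182 [-0.001 -0.     0.001]
0.1 1243 [-0.001 -0.     0.001]
0.12 1336 [-0.001 -0.     0.001]
0.14 1388 [-0.001 -0.     0.001]
t 9.18 tcp [ 0.6696 -0.2615  0.1473] ang -87.13 F [15.   1.5  2.1] w 0.152 g 74.5 q6 1.11
d(mm) [-50.6  -1.1 -93.5] roll 0.2
0.1941 -0.1212
```

View pics/w4.png

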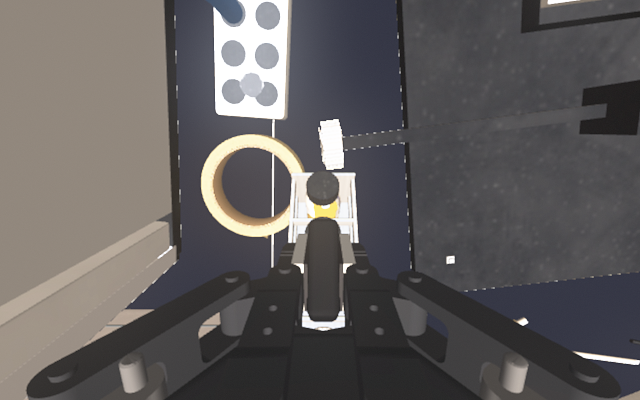

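>>> step_arm --commands '[{"fingers":1,"dx":0.0,"dy":0,"dz":0.0,"roll":0},{"fingers":1,"dx":0.01,"dy":0,"dz":-0.01,"roll":0},{"fingers":1,"dx":0.02,"dy":0,"dz":-0.04,"roll":0},{"fingers":1,"dx":0.02,"dy":0,"dz":-0.09,"roll":0},{"fingers":1,"dx":0.02,"dy":0,"dz":-0.14,"roll":0},{"fingers":1,"dx":0.02,"dy":0,"dz":-0.19,"roll":0},{"fingers":1,"dx":0.02,"dy":0,"dz":-0.22,"roll":0},{"fingers":1,"dx":0.02,"dy":0,"dz":-0.22,"roll":0}]' --squeeze 110

```text
time: 10.18
tool_pos: [0.683, -0.2609, 0.3667]
tcp_rot: [3.139, 0.078, 0.006]
wrist_force: [0.7, -0.2, -4.0]
width: 0.146
grip_force: 107.8
```

```bash
cat >> h.py <<'E'
def tilt(name=None):
    """carrier tilt from wrist depth: long-side section of carrier's top, in tool frame"""
    s=read_state();p=np.array(s['tool_pos']);R=Rotation.from_rotvec(s['tcp_rot']).as_matrix()
    im,d,K,T=snap('wrist',name); q=((cloud(d,K,T)-p)@R).reshape(-1,3)[d.ravel()>0]
    m=(abs(q[:,1])>.019)&(abs(q[:,1])<.027)&(q[:,0]>.015)&(q[:,0]<.12)&(q[:,2]<.13)&(q[:,2]>-.05)
    q=q[m]
    for lo in np.arange(.01,.12,.01):
        k=(q[:,0]>lo)&(q[:,0]<lo+.01)
        if k.sum()>5: print(round(lo+.005,3),k.sum(),np.percentile(q[k,2],[5,20,50]).round(4))
E
python3 -c "
from h import *
tilt('w5');go((*g(.142,-.12),.4,-87.3))"
```

```text
0.015 107 [0.0737 0.0747 0.0775]
0.025 179 [0.0775 0.0782 0.0798]
t 10.22 tcp [ 0.6822 -0.2606  0.3637] ang -87.14 F [-0.1  0.1 -4.4] w 0.15 g 107.8 q6 1.12
d(mm) [-64.7  -1.1 -36.3] roll 0.2
```

View pics/w5.png

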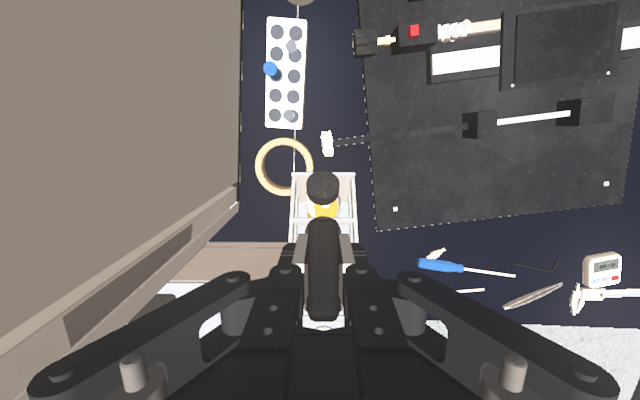

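Run:
```python
from h import *
s=read_state();p=np.array(s['tool_pos']);R=Rotation.from_rotvec(s['tcp_rot']).as_matrix()
c=calibration('wrist');T=np.array(c['world_to_cam']);print('cam in tool',R.T@(-T[:3,:3].T@T[:3,3]-p))
im,d,K,T=snap('wrist'); q=((cloud(d,K,T)-p)@R)
for v in range(150,330,8): print(v,[ (q[v,u]*1000).round(0).tolist() for u in (293,300,325,348)] )
```

```text
cam in tool [ 0.06546355  0.00077739 -0.14249031]
150 [[22.0, -51.0, 364.0], [24.0, -37.0, 340.0], [28.0, 4.0, 295.0], [21.0, 45.0, 366.0]]
158 [[8.0, -52.0, 365.0], [8.0, -39.0, 364.0], [8.0, 5.0, 363.0], [8.0, 45.0, 364.0]]
166 [[-7.0, -52.0, 365.0], [-6.0, -39.0, 364.0], [-6.0, 5.0, 363.0], [-6.0, 45.0, 362.0]]
174 [[28.0, -22.0, 78.0], [28.0, -17.0, 79.0], [30.0, 2.0, 63.0], [28.0, 21.0, 79.0]]
182 [[21.0, -23.0, 79.0], [20.0, -18.0, 87.0], [26.0, 2.0, 57.0], [20.0, 21.0, 87.0]]
190 [[16.0, -22.0, 73.0], [11.0, -18.0, 95.0], [21.0, 2.0, 53.0], [11.0, 22.0, 98.0]]
198 [[11.0, -22.0, 69.0], [1.0, -20.0, 107.0], [16.0, 2.0, 50.0], [4.0, 23.0, 98.0]]
206 [[6.0, -22.0, 66.0], [-7.0, -20.0, 109.0], [7.0, 2.0, 61.0], [-3.0, 23.0, 95.0]]
214 [[1.0, -21.0, 62.0], [-12.0, -19.0, 102.0], [-5.0, 3.0, 80.0], [-9.0, 23.0, 93.0]]
222 [[-5.0, -21.0, 60.0], [-5.0, -16.0, 59.0], [21.0, 2.0, -16.0], [-5.0, 20.0, 59.0]]
230 [[-11.0, -21.0, 59.0], [-24.0, -19.0, 92.0], [19.0, 2.0, -19.0], [-24.0, 23.0, 92.0]]
238 [[-24.0, -23.0, 74.0], [11.0, -10.0, -11.0], [16.0, 2.0, -23.0], [11.0, 13.0, -11.0]]
24
[... 259 characters left out ...]
.0]]
270 [[12.0, -10.0, -45.0], [12.0, -8.0, -45.0], [5.0, 2.0, -31.0], [13.0, 10.0, -45.0]]
278 [[12.0, -10.0, -51.0], [12.0, -7.0, -49.0], [2.0, 2.0, -33.0], [12.0, 10.0, -50.0]]
286 [[12.0, -9.0, -55.0], [9.0, -7.0, -51.0], [-0.0, 2.0, -36.0], [13.0, 9.0, -56.0]]
294 [[17.0, -8.0, -67.0], [3.0, -8.0, -47.0], [-2.0, 2.0, -38.0], [15.0, 9.0, -65.0]]
302 [[17.0, -8.0, -72.0], [-0.0, -8.0, -47.0], [-5.0, 2.0, -40.0], [12.0, 9.0, -65.0]]
310 [[17.0, -7.0, -76.0], [-3.0, -8.0, -47.0], [-7.0, 2.0, -43.0], [10.0, 9.0, -66.0]]
318 [[17.0, -7.0, -79.0], [-7.0, -8.0, -47.0], [-13.0, 2.0, -39.0], [8.0, 9.0, -66.0]]
326 [[15.0, -7.0, -80.0], [10.0, -6.0, -73.0], [-44.0, 2.0, -5.0], [10.0, 8.0, -73.0]]
```

```bash
python3 - <<'E'
import numpy as np
from plan import clear
for P in [(-4,199),(-8,191),(-10,187),(-12,183),(-12,175)]:
    print(P,[(t,round(clear(P,np.radians(t),1.92),1)) for t in range(0,51,5)])
for t in (42,46,50): print(t,[(P,round(clear(P,np.radians(t),1.92),1)) for P in [(-36,290),(-36,260),(-36,250),(-34,244),(-30,235),(-25,223),(-20,211),(-17,203),(-14,195),(-11,187)]])
E
python3 - <<'E'
from h import *
dy=.0045;dz=-.022
A=[(*g(.09,-.05),.40,-87.3),(*g(0,-.036+dy),.40,2.7)]
go(*A)
E
```

```text
(-4, 199) [(0, np.float64(-10.0)), (5, np.float64(-8.5)), (10, np.float64(-6.7)), (15, np.float64(-4.4)), (20, np.float64(-1.9)), (25, np.float64(0.9)), (30, np.float64(4.1)), (35, np.float64(7.5)), (40, np.float64(11.1)), (45, np.float64(15.0)), (50, np.float64(19.0))]
(-8, 191) [(0, np.float64(-2.0)), (5, np.float64(-0.2)), (10, np.float64(1.9)), (15, np.float64(4.3)), (20, np.float64(7.0)), (25, np.float64(9.9)), (30, np.float64(6.6)), (35, np.float64(8.6)), (40, np.float64(13.3)), (45, np.float64(16.1)), (50, np.float64(17.0))]
(-10, 187) [(0, np.float64(1.0)), (5, np.float64(4.0)), (10, np.float64(6.2)), (15, np.float64(8.7)), (20, np.float64(11.4)), (25, np.float64(8.9)), (30, np.float64(4.6)), (35, np.float64(4.2)), (40, np.float64(10.1)), (45, np.float64(12.8)), (50, np.float64(15.0))]
(-12, 183) [(0, np.float64(3.0)), (5, np.float64(6.7)), (10, np.float64(10.5)), (15, np.float64(10.9)), (20, np.float64(10.4)), (25, np.float64(6.9)), (30, np.float64(2.6)), (35, np.float64(-0.3)), (40, np.float64(7.0)), (45, np.float64(9.7)), (50, np.float64(13.4))]
(-12, 175) [(0, np.float64(
[... 672 characters left out ...]
float64(10.5)), ((-30, 235), np.float64(9.4)), ((-25, 223), np.float64(11.8)), ((-20, 211), np.float64(12.3)), ((-17, 203), np.float64(12.4)), ((-14, 195), np.float64(12.5)), ((-11, 187), np.float64(12.6))]
50 [((-36, 290), np.float64(27.5)), ((-36, 260), np.float64(17.2)), ((-36, 250), np.float64(13.8)), ((-34, 244), np.float64(13.6)), ((-30, 235), np.float64(14.3)), ((-25, 223), np.float64(15.0)), ((-20, 211), np.float64(15.5)), ((-17, 203), np.float64(15.6)), ((-14, 195), np.float64(15.6)), ((-11, 187), np.float64(15.6))]
t 10.28 tcp [ 0.6816 -0.2602  0.3615] ang -87.14 F [ 0.4  0.6 -3.2] w 0.149 g 107.7 q6 1.12
d(mm) [-116.   -71.   -38.1] roll 0.2
d(mm) [-206.   -89.7  -37.7] roll -89.8
```

>>> step_arm --commands '[{"fingers":1,"dx":-0.04,"dy":-0.02,"dz":-0.03,"roll":0},{"fingers":1,"dx":-0.09,"dy":-0.03,"dz":-0.038,"roll":0},{"fingers":1,"dx":-0.14,"dy":-0.05,"dz":-0.038,"roll":-8},{"fingers":1,"dx":-0.18,"dy":-0.07,"dz":-0.038,"roll":-18},{"fingers":1,"dx":-0.206,"dy":-0.09,"dz":-0.038,"roll":-28},{"fingers":1,"dx":-0.206,"dy":-0.09,"dz":-0.038,"roll":-38},{"fingers":1,"dx":-0.206,"dy":-0.09,"dz":-0.038,"roll":-48},{"fingers":1,"dx":-0.206,"dy":-0.09,"dz":-0.038,"roll":-58}]'

```text
time: 11.28
tool_pos: [0.4706, -0.1802, 0.3982]
tcp_rot: [-2.7, -1.597, 0.006]
wrist_force: [0.2, -0.8, -2.9]
width: 0.146
grip_force: 108.2
```

Run:
```python
from h import *
go((*g(0,-.036+.0045),.40,2.7),(*g(0,-.036+.0045),.265,2.7))
```

```text
t 11.28 tcp [ 0.4706 -0.1802  0.3982] ang -28.8 F [ 0.2 -0.8 -2.9] w 0.146 g 108.2 q6 0.09
d(mm) [-0.3  1.1 -1.8] roll -31.5
d(mm) [ -0.2   2.  133.2] roll -31.5
```

>>> step_arm --commands '[{"fingers":1,"dx":0,"dy":0.001,"dz":0,"roll":-10},{"fingers":1,"dx":0,"dy":0.001,"dz":0,"roll":-20},{"fingers":1,"dx":0,"dy":0.001,"dz":0,"roll":-30},{"fingers":1,"dx":0,"dy":0.001,"dz":0.03,"roll":-31.5},{"fingers":1,"dx":0,"dy":0.001,"dz":0.07,"roll":-31.5},{"fingers":1,"dx":0,"dy":0.001,"dz":0.11,"roll":-31.5},{"fingers":1,"dx":0,"dy":0.001,"dz":0.13,"roll":-31.5},{"fingers":1,"dx":0,"dy":0.001,"dz":0.13,"roll":-31.5}]'

```text
time: 12.28
tool_pos: [0.471, -0.1804, 0.2686]
tcp_rot: [-2.17, -2.262, 0.004]
wrist_force: [-0.2, 0.2, -4.2]
width: 0.147
grip_force: 108.1
```

Run:
```python
from h import *
s=read_state();p=np.array(s['tool_pos'])
im,d,K,T=snap('top','t6');im2,*_=snap('scene','s6');imw,dw,Kw,Tw=snap('wrist','w6')
a=cv2.resize(im[180:280,330:500],None,fx=2.3,fy=2.3,interpolation=cv2.INTER_CUBIC);b=cv2.resize(imw,(391,244))
cv2.imwrite('pics/c6.png',np.hstack([cv2.resize(a,(391,230)),b[:230]]))
# bath edges in wrist view: bridge edge and side walls (z>.14)
P=cloud(dw,Kw,Tw);m=(dw>0)&(P[...,2]>.145)&(P[...,2]<.162)
q=P[m][:,:2]-b0; B=np.c_[q@ex,q@ey]
k=abs(B[:,0])<.035
print('bridge edge y', np.percentile(B[k&(B[:,1]>-.05)&(B[:,1]<.08),1],[0,1,3,10]) if (k&(B[:,1]>-.05)).sum()>20 else None)
k=(B[:,1]<0.0)&(B[:,1]>-.13)
for s_ in (1,-1):
    w=B[k&(B[:,0]*s_>.03)&(B[:,0]*s_<.07),0]
    if len(w)>20: print('wall',s_,np.percentile(w*s_,[1,5,50,95,99]))
print(((p[:2]-b0)@ex).round(4),((p[:2]-b0)@ey).round(4)); go((*g(0,-.0315),.265,2.7)); tilt()
```

```text
bridge edge y [-0.03849223  0.0098416   0.01163513  0.01698486]
wall 1 [0.04341194 0.04382688 0.05217804 0.05991248 0.06056882]
wall -1 [0.04588475 0.04627071 0.05456134 0.06240151 0.06305675]
-0.0005 -0.0309
t 12.43 tcp [ 0.4739 -0.1817  0.2736] ang 2.38 F [-0.3 -0.6 -2.8] w 0.15 g 108.1 q6 -0.46
d(mm) [ 0.9 -2.4  8.6] roll -0.3
0.015 108 [0.0737 0.0759 0.0779]
0.025 158 [0.0775 0.0784 0.0796]
0.045 161 [0.1167 0.1173 0.1178]
0.055 197 [0.1167 0.1171 0.1177]
0.065 219 [0.1165 0.1171 0.1177]
0.075 233 [0.1168 0.1172 0.1177]
0.085 228 [0.1166 0.1171 0.1177]
0.095 226 [0.1166 0.1171 0.1179]
0.105 256 [0.1165 0.1171 0.1176]
0.115 1033 [0.0454 0.0484 0.0544]
```

View pics/c6.png

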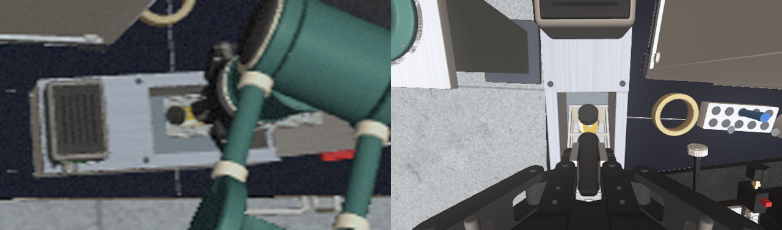

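>>> step_arm --commands '[{"fingers":1,"dx":0,"dy":-0.0015,"dz":0.02,"roll":0},{"fingers":1,"dx":0,"dy":-0.0015,"dz":0.034,"roll":0},{"fingers":1,"dx":0.0,"dy":-0.0015,"dz":0.044,"roll":0},{"fingers":1,"dx":0.005,"dy":-0.0015,"dz":0.055,"roll":0},{"fingers":1,"dx":0.0105,"dy":-0.0015,"dz":0.067,"roll":0},{"fingers":1,"dx":0.0155,"dy":-0.0015,"dz":0.079,"roll":0},{"fingers":1,"dx":0.0155,"dy":-0.0015,"dz":0.079,"roll":0}]'

```text
time: 13.35
tool_pos: [0.4698, -0.165, 0.1915]
tcp_rot: [-2.172, -2.266, 0.002]
wrist_force: [-1.3, -0.7, -3.0]
width: 0.145
grip_force: 108.2
```

Run:
```python
from h import *
ps=[]
for i in range(3):
    ps.append(read_state()['tool_pos']); snap('wrist','w7' if i==0 else None)
p=np.mean(ps,0);print(np.array(ps).round(4).tolist(),'bath mm',((p[:2]-b0)@ex*1e3).round(1),((p[:2]-b0)@ey*1e3).round(1))
go((*g(-.001,-.0055),.166,2.7)); tilt()
```

```text
[[0.4698, -0.165, 0.1915], [0.4705, -0.1654, 0.1924], [0.471, -0.1658, 0.1931]] bath mm -0.3 -15.9
t 13.5 tcp [ 0.4712 -0.166   0.1935] ang 2.39 F [-0.4 -0.3 -3. ] w 0.148 g 108.2 q6 -0.43
d(mm) [11.1 -1.5 27.5] roll -0.3
0.015 44 [0.0735 0.0743 0.076 ]
0.025 144 [0.0368 0.0373 0.0378]
0.035 389 [0.0366 0.0371 0.0376]
0.045 408 [0.0365 0.037  0.0376]
0.055 441 [0.0366 0.0371 0.0376]
0.065 444 [0.0365 0.037  0.0376]
0.075 484 [0.0366 0.0371 0.0377]
0.085 485 [0.0365 0.037  0.0376]
0.095 2287 [-0.0311 -0.029  -0.0149]
0.105 807 [-0.0353 -0.0345 -0.0328]
```

>>> step_arm --commands '[{"fingers":1,"dx":0.003,"dy":-0.001,"dz":0.008,"roll":-0.3},{"fingers":1,"dx":0.006,"dy":-0.001,"dz":0.016,"roll":-0.3},{"fingers":1,"dx":0.0105,"dy":-0.001,"dz":0.026,"roll":-0.3},{"fingers":1,"dx":0.0105,"dy":-0.001,"dz":0.026,"roll":-0.3}]'

```text
time: 14.05
tool_pos: [0.4682, -0.1546, 0.1654]
tcp_rot: [-2.166, -2.271, 0.002]
wrist_force: [-1.0, 1.0, -3.6]
width: 0.146
grip_force: 108.2
```

>>> step_arm --commands '[{"fingers":1,"dx":0,"dy":0,"dz":0,"roll":0},{"fingers":1,"dx":0,"dy":0,"dz":0,"roll":0},{"fingers":1,"dx":0,"dy":0,"dz":0,"roll":0}]' --squeeze 20

```text
time: 14.42
tool_pos: [0.4697, -0.1556, 0.1674]
tcp_rot: [2.169, 2.272, 0.0]
wrist_force: [-0.7, -0.0, -2.6]
width: 0.15
grip_force: 108.2
```

Run:
```python
from h import *
go((*g(-.001,-.0055),.166,2.7)); s=read_state();p=np.array(s['tool_pos']);print('bath mm',((p[:2]-b0)@ex*1e3).round(1),((p[:2]-b0)@ey*1e3).round(1),s['torque'])
im,d,K,T=snap('wrist','w8');im2,d2,*_=snap('top','t8')
R=Rotation.from_rotvec(s['tcp_rot']).as_matrix();q=((cloud(d,K,T)-p)@R)
for v in range(214,330,10): print(v,[ (q[v,u]*1000).round(0).tolist() for u in (322,)] )
```

```text
t 14.43 tcp [ 0.4697 -0.1556  0.1674] ang 2.67 F [-0.7 -0.  -2.6] w 0.15 g 108.2 q6 -0.42
d(mm) [ 0.6 -0.4  1.4] roll -0.0
bath mm -0.6 -6.1 [ 0.15388802  0.02708773 -0.00604681]
214 [[-6.0, -1.0, 80.0]]
224 [[20.0, -0.0, -17.0]]
234 [[16.0, -0.0, -20.0]]
244 [[13.0, -0.0, -25.0]]
254 [[10.0, -0.0, -27.0]]
264 [[6.0, -0.0, -30.0]]
274 [[3.0, -0.0, -33.0]]
284 [[0.0, -0.0, -36.0]]
294 [[-3.0, -0.0, -39.0]]
304 [[-6.0, -0.0, -41.0]]
314 [[-9.0, -0.0, -43.0]]
324 [[-80.0, -1.0, 41.0]]
```

View pics/w8.png

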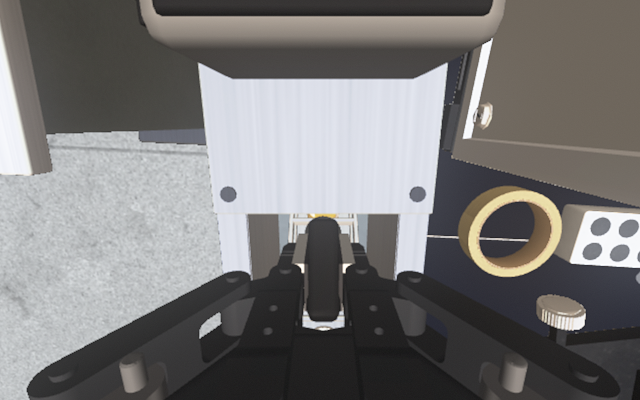

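>>> step_arm --commands '[{"fingers":0.74,"dx":0,"dy":0,"dz":0,"roll":0}]' --squeeze 20

```text
time: 14.65
tool_pos: [0.4694, -0.1555, 0.1671]
tcp_rot: [2.169, 2.273, 0.0]
wrist_force: [0.2, -0.7, -2.3]
width: 0.146
grip_force: 108.1
```

>>> step_arm --commands '[{"fingers":0.72,"dx":0,"dy":0,"dz":0,"roll":0}]' --squeeze 20

```text
time: 14.78
tool_pos: [0.4694, -0.1554, 0.1671]
tcp_rot: [2.169, 2.273, 0.0]
wrist_force: [-0.2, -0.8, -3.5]
width: 0.148
grip_force: 108.2
```

>>> step_arm --commands '[{"fingers":0.705,"dx":0,"dy":0,"dz":0,"roll":0}]' --squeeze 20

```text
time: 14.9
tool_pos: [0.4694, -0.1554, 0.167]
tcp_rot: [-2.169, -2.273, 0.0]
wrist_force: [-0.2, 0.2, -4.1]
width: 0.148
grip_force: 83.9
```

>>> step_arm --commands '[{"fingers":0.695,"dx":0,"dy":0,"dz":0,"roll":0}]' --squeeze 20

```text
time: 15.02
tool_pos: [0.4694, -0.1554, 0.167]
tcp_rot: [2.169, 2.273, 0.0]
wrist_force: [0.4, 0.3, -2.8]
width: 0.159
grip_force: 58.5
```

>>> step_arm --commands '[{"fingers":0.69,"dx":0,"dy":0,"dz":0,"roll":0},{"fingers":0.687,"dx":0,"dy":0,"dz":0,"roll":0},{"fingers":0.685,"dx":0,"dy":0,"dz":0,"roll":0}]' --squeeze 20

```text
time: 15.4
tool_pos: [0.4694, -0.1554, 0.167]
tcp_rot: [-2.169, -2.273, -0.0]
wrist_force: [-0.0, 0.4, -2.8]
width: 0.158
grip_force: 32.8
```

```bash
cat >> h.py <<'E'
def grip(name=None):
    "grip-bar top line in tool frame -> tilt deg"
    s=read_state();p=np.array(s['tool_pos']);R=Rotation.from_rotvec(s['tcp_rot']).as_matrix()
    im,d,K,T=snap('wrist',name);q=((cloud(d,K,T)-p)@R).reshape(-1,3)[d.ravel()>0]
    m=(abs(q[:,1])<.004)&(abs(q[:,0])<.035)&(q[:,2]<.0)&(q[:,2]>-.05);q=q[m]
    f=np.polyfit(q[:,0],q[:,2],1)
    for _ in range(3):
        r=q[:,2]-np.polyval(f,q[:,0]);k=abs(r)<.003;f=np.polyfit(q[k,0],q[k,2],1)
    print('grip tilt',np.degrees(np.arctan(f[0])).round(1),'n',k.sum(),'x',(np.percentile(q[k,0],[2,98])*1e3).round(1),'z@0',round(f[1]*1e3,1), 'bath mm',((p[:2]-b0)@ex*1e3).round(1),((p[:2]-b0)@ey*1e3).round(1),(p[2]*1e3).round(1),'g',round(s['grip_force'],1),'F',np.round(s['wrist_force'],1))
E
python3 -c "
from h import *
grip()"
```

```text
grip tilt 41.9 n 1817 x [-9.9 21.1] z@0 -35.5 bath mm -0.9 -5.9 167.0 g 32.8 F [-0.   0.4 -2.8]
```

>>> step_arm --commands '[{"fingers":0.682,"dx":0,"dy":0,"dz":0,"roll":0},{"fingers":0.68,"dx":0,"dy":0,"dz":0,"roll":0},{"fingers":0.68,"dx":0,"dy":0,"dz":0,"roll":0}]'

```text
time: 15.82
tool_pos: [0.4694, -0.1554, 0.167]
tcp_rot: [2.169, 2.273, 0.0]
wrist_force: [0.4, 0.5, -4.0]
width: 0.164
grip_force: 19.9
```

```bash
python3 -c "
from h import *
grip()"
```

```text
grip tilt 41.9 n 1815 x [-9.7 21.1] z@0 -35.6 bath mm -0.9 -5.9 167.0 g 19.9 F [ 0.4  0.5 -4. ]
```

>>> step_arm --commands '[{"fingers":0.678,"dx":0,"dy":0,"dz":0,"roll":0},{"fingers":0.677,"dx":0,"dy":0,"dz":0,"roll":0}]'

```text
time: 16.12
tool_pos: [0.4694, -0.1554, 0.167]
tcp_rot: [-2.169, -2.273, 0.0]
wrist_force: [-0.9, 0.3, -3.0]
width: 0.162
grip_force: 12.2
```

```bash
python3 -c "
from h import *
grip()"
```

```text
grip tilt 41.2 n 1816 x [-9.8 21.2] z@0 -35.4 bath mm -0.9 -5.9 167.0 g 12.2 F [-0.9  0.3 -3. ]
```

>>> step_arm --commands '[{"fingers":0.6765,"dx":0,"dy":0,"dz":0,"roll":0},{"fingers":0.6765,"dx":0,"dy":0,"dz":0,"roll":0},{"fingers":0.6765,"dx":0,"dy":0,"dz":0,"roll":0},{"fingers":0.6765,"dx":0,"dy":0,"dz":0,"roll":0}]'

```text
time: 16.68
tool_pos: [0.4694, -0.1554, 0.167]
tcp_rot: [-2.169, -2.273, 0.0]
wrist_force: [-0.1, -0.4, -3.4]
width: 0.164
grip_force: 10.3
```

```bash
python3 -c "
from h import *
grip()"
```

```text
grip tilt 24.8 n 1882 x [-14.7  22.7] z@0 -32.2 bath mm -0.9 -5.9 167.0 g 10.3 F [-0.1 -0.4 -3.4]
```

>>> step_arm --commands '[{"fingers":0.6763,"dx":0,"dy":0,"dz":0,"roll":0},{"fingers":0.6763,"dx":-0.002,"dy":0,"dz":0,"roll":0},{"fingers":0.6763,"dx":-0.004,"dy":0,"dz":0,"roll":0},{"fingers":0.6763,"dx":-0.006,"dy":0,"dz":0.0,"roll":0}]'

```text
time: 17.23
tool_pos: [0.4697, -0.1616, 0.167]
tcp_rot: [2.169, 2.273, -0.0]
wrist_force: [0.8, -0.0, -3.5]
width: 0.16
grip_force: 9.8
```

```bash
python3 -c "
from h import *
grip()"
```

```text
grip tilt 24.9 n 1868 x [-14.5  22.7] z@0 -32.3 bath mm -0.9 -12.1 167.0 g 9.8 F [ 0.8 -0.  -3.5]
```

>>> step_arm --commands '[{"fingers":0.677,"dx":0.001,"dy":0,"dz":0.008,"roll":0},{"fingers":0.677,"dx":0.001,"dy":0,"dz":0.016,"roll":0},{"fingers":0.677,"dx":0.001,"dy":0,"dz":0.024,"roll":0},{"fingers":0.677,"dx":0.001,"dy":0,"dz":0.03,"roll":0},{"fingers":0.677,"dx":0.001,"dy":0,"dz":0.03,"roll":0}]'

```text
time: 17.9
tool_pos: [0.4695, -0.1608, 0.1364]
tcp_rot: [2.169, 2.273, -0.001]
wrist_force: [0.3, -3.0, -4.8]
width: 0.162
grip_force: 9.1
```

```bash
python3 -c "
from h import *
grip()"
```

```text
grip tilt 17.1 n 2163 x [-18.   33.7] z@0 -30.8 bath mm -1.0 -11.3 136.4 g 9.1 F [ 0.3 -3.  -4.8]
```

>>> step_arm --commands '[{"fingers":0.677,"dx":-0.005,"dy":0,"dz":0.0,"roll":0},{"fingers":0.677,"dx":-0.01,"dy":0,"dz":0.0,"roll":0},{"fingers":0.677,"dx":-0.01,"dy":0,"dz":0.0,"roll":0}]'

```text
time: 18.32
tool_pos: [0.4701, -0.1706, 0.1371]
tcp_rot: [-2.169, -2.272, -0.0]
wrist_force: [0.8, -0.2, -2.9]
width: 0.165
grip_force: 9.2
```

```bash
python3 -c "
from h import *
grip('w9')"
```

```text
grip tilt 15.1 n 1906 x [-18.3  34. ] z@0 -31.0 bath mm -0.9 -21.1 137.1 g 9.2 F [ 0.8 -0.2 -2.9]
```

View pics/w9.png

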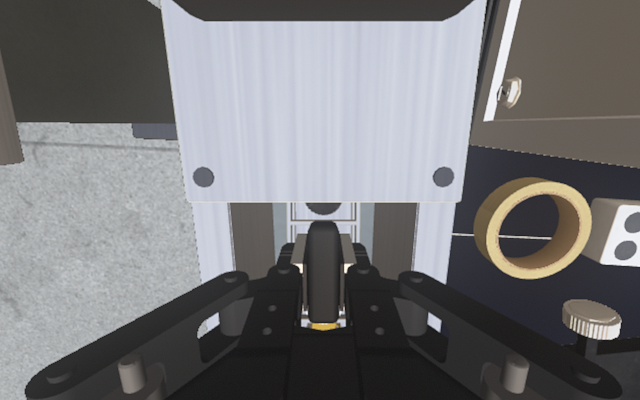

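```bash
sed -i 's/(abs(q\[:,0\])<.035)/(q[:,0]<.018)\&(q[:,0]>-.02)/' h.py; python3 -c "
from h import *
grip()"
```

```text
grip tilt 12.8 n 1639 x [-18.7  17.3] z@0 -31.0 bath mm -0.9 -21.0 137.1 g 9.2 F [-0.4  0.9 -3.4]
```

>>> step_arm --commands '[{"fingers":0.677,"dx":0.003,"dy":0,"dz":0.004,"roll":0},{"fingers":0.677,"dx":0.003,"dy":0,"dz":0.008,"roll":0},{"fingers":0.677,"dx":0.003,"dy":0,"dz":0.012,"roll":0},{"fingers":0.677,"dx":0.003,"dy":0,"dz":0.016,"roll":0},{"fingers":0.677,"dx":0.003,"dy":0,"dz":0.016,"roll":0}]'

```text
time: 19.05
tool_pos: [0.47, -0.1676, 0.121]
tcp_rot: [2.169, 2.273, -0.0]
wrist_force: [0.4, 0.4, -2.6]
width: 0.161
grip_force: 9.3
```

```bash
python3 -c "
from h import *
grip()"
```

```text
grip tilt 12.6 n 1608 x [-18.8  17.3] z@0 -31.1 bath mm -0.8 -18.0 121.0 g 9.3 F [ 0.4  0.4 -2.6]
```

>>> step_arm --commands '[{"fingers":0.677,"dx":-0.001,"dy":0.001,"dz":0.002,"roll":0},{"fingers":0.677,"dx":-0.003,"dy":0.001,"dz":0.004,"roll":0},{"fingers":0.677,"dx":-0.004,"dy":0.001,"dz":0.006,"roll":0},{"fingers":0.677,"dx":-0.006,"dy":0.001,"dz":0.008,"roll":0},{"fingers":0.677,"dx":-0.008,"dy":0.001,"dz":0.01,"roll":0},{"fingers":0.677,"dx":-0.009,"dy":0.001,"dz":0.012,"roll":0},{"fingers":0.677,"dx":-0.01,"dy":0.001,"dz":0.013,"roll":0},{"fingers":0.677,"dx":-0.01,"dy":0.001,"dz":0.013,"roll":0}]'

```text
time: 20.1
tool_pos: [0.4711, -0.1767, 0.1073]
tcp_rot: [-2.168, -2.271, -0.001]
wrist_force: [1.2, -0.9, -0.1]
width: 0.165
grip_force: 10.0
```

```bash
python3 -c "
from h import *
grip()"
```

```text
grip tilt 3.0 n 1498 x [-19.2  17.4] z@0 -31.6 bath mm -0.2 -27.2 107.3 g 10.0 F [ 1.2 -0.9 -0.1]
```

>>> step_arm --commands '[{"fingers":0.677,"dx":-0.001,"dy":0,"dz":0.001,"roll":0},{"fingers":0.677,"dx":-0.002,"dy":0,"dz":0.002,"roll":0},{"fingers":0.677,"dx":-0.003,"dy":0,"dz":0.003,"roll":0},{"fingers":0.677,"dx":-0.003,"dy":0,"dz":0.004,"roll":0},{"fingers":0.677,"dx":-0.003,"dy":0,"dz":0.005,"roll":0},{"fingers":0.677,"dx":-0.003,"dy":0,"dz":0.005,"roll":0}]'

```text
time: 20.9
tool_pos: [0.4716, -0.1807, 0.1033]
tcp_rot: [2.168, 2.273, -0.0]
wrist_force: [-0.2, -3.2, 0.4]
width: 0.162
grip_force: 10.0
```

```bash
python3 -c "
from h import *
grip()"
```

```text
grip tilt 0.2 n 1462 x [-19.2  17.4] z@0 -31.6 bath mm 0.2 -31.2 103.3 g 10.0 F [-0.2 -3.2  0.4]
```

>>> step_arm --commands '[{"fingers":0.6,"dx":0,"dy":0,"dz":0,"roll":0},{"fingers":0.5,"dx":0,"dy":0,"dz":0,"roll":0},{"fingers":0.4,"dx":0,"dy":0,"dz":0,"roll":0},{"fingers":0.4,"dx":0,"dy":0,"dz":-0.01,"roll":0},{"fingers":0.4,"dx":0,"dy":0,"dz":-0.05,"roll":0},{"fingers":0.4,"dx":0,"dy":0,"dz":-0.11,"roll":0},{"fingers":0.4,"dx":0,"dy":0,"dz":-0.17,"roll":0},{"fingers":0.4,"dx":0,"dy":0,"dz":-0.23,"roll":0}]'

```text
time: 21.95
tool_pos: [0.4713, -0.1802, 0.3359]
tcp_rot: [2.168, 2.272, 0.001]
wrist_force: [0.3, -0.3, 0.7]
width: 0.299
grip_force: 0.0
```

Run:
```python
from h import *
im,d,K,T=snap('wrist','w10');P=cloud(d,K,T)
q=P-np.r_[b0,0];B=np.stack([q[...,:2]@ex,q[...,:2]@ey,P[...,2]],-1)[d>0]
k=(abs(B[:,0])<.04)&(B[:,1]>-.14)&(B[:,1]<.01)
for lo in np.arange(-.14,.01,.01):
    m=k&(B[:,1]>=lo)&(B[:,1]<lo+.01);m&=B[:,2]>.03
    if m.sum()>5: print(round(lo,2),m.sum(),np.percentile(B[m,2],[50,98]).round(3),np.percentile(B[m,0],[2,98]).round(3))
l=(B[:,1]<-.152)&(B[:,2]>.17)&(abs(B[:,0])<.06);print('lid',l.sum(),B[l].min(0) if l.any() else '',B[l].max(0) if l.any() else '')
go((*g(0,-.2),.36,2.7))
```

```text
-0.14 195 [0.037 0.038] [-0.039  0.039]
-0.13 252 [0.047 0.071] [-0.039  0.038]
-0.12 236 [0.037 0.084] [-0.038  0.039]
-0.11 313 [0.045 0.085] [-0.038  0.037]
-0.1 349 [0.045 0.084] [-0.038  0.037]
-0.09 296 [0.037 0.065] [-0.038  0.039]
-0.08 286 [0.037 0.084] [-0.039  0.039]
-0.07 289 [0.037 0.084] [-0.038  0.038]
-0.06 246 [0.037 0.135] [-0.039  0.039]
-0.05 1102 [0.391 0.403] [-0.04  0.04]
-0.04 2681 [0.392 0.402] [-0.04  0.04]
-0.03 11395 [0.415 0.432] [-0.038  0.038]
-0.02 16367 [0.422 0.438] [-0.037  0.037]
-0.01 351 [0.038 0.084] [-0.038  0.038]
0.0 81 [0.083 0.155] [-0.029  0.03 ]
lid 2433 [-0.04099816 -0.17776595  0.17001165] [ 0.04004735 -0.15698951  0.22064607]
t 22.0 tcp [ 0.4748 -0.1817  0.3459] ang 2.69 F [ 1.8 -1.8  5.5] w 0.299 g 0.0 q6 -0.46
d(mm) [-167.7   -3.   -13. ] roll -0.0
```

View pics/w10.png

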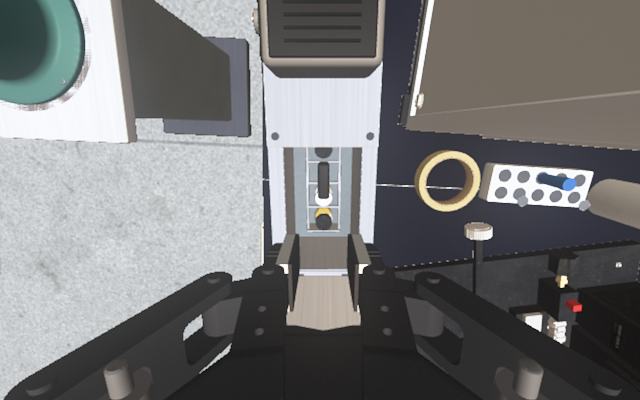

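Run:
```python
from h import *
go((*g(-.034,-.10),.41,2.7),(*g(-.034,-.262),.41,2.7),(*g(-.034,-.262),.278,2.7))
```

```text
t 22.0 tcp [ 0.4748 -0.1817  0.3459] ang 2.69 F [ 1.8 -1.8  5.5] w 0.299 g 0.0 q6 -0.46
d(mm) [-68.1 -36.3 -64.1] roll -0.0
d(mm) [-230.1  -36.3  -63. ] roll -0.0
d(mm) [-229.2  -38.1   68.9] roll -0.0
```

>>> step_arm --commands '[{"fingers":0.7,"dx":0,"dy":-0.01,"dz":-0.055,"roll":0},{"fingers":1,"dx":-0.03,"dy":-0.03,"dz":-0.08,"roll":0},{"fingers":1,"dx":-0.08,"dy":-0.034,"dz":-0.08,"roll":0},{"fingers":1,"dx":-0.13,"dy":-0.034,"dz":-0.08,"roll":0},{"fingers":1,"dx":-0.18,"dy":-0.034,"dz":-0.08,"roll":0},{"fingers":1,"dx":-0.232,"dy":-0.034,"dz":-0.08,"roll":0},{"fingers":1,"dx":-0.232,"dy":-0.034,"dz":-0.06,"roll":0},{"fingers":1,"dx":-0.232,"dy":-0.034,"dz":-0.02,"roll":0}]'

```text
time: 23.0
tool_pos: [0.4491, -0.4144, 0.3542]
tcp_rot: [2.167, 2.269, 0.001]
wrist_force: [0.0, -0.1, -0.7]
width: 0.001
grip_force: 0.0
```

>>> step_arm --commands '[{"fingers":1,"dx":0,"dy":0,"dz":0.03,"roll":0},{"fingers":1,"dx":0,"dy":0,"dz":0.06,"roll":0},{"fingers":1,"dx":0,"dy":0,"dz":0.075,"roll":0},{"fingers":1,"dx":0,"dy":0,"dz":0.075,"roll":0}]'

```text
time: 23.5
tool_pos: [0.448, -0.4125, 0.2768]
tcp_rot: [-2.167, -2.271, -0.0]
wrist_force: [-0.2, -0.3, 0.5]
width: -0.002
grip_force: 0.0
```

Run:
```python
from h import *
T=[(-.221,.280),(-.167,.288),(-.114,.285),(-.076,.267),(-.045,.237),(-.024,.1985),(-.017,.17),(-.016,.152)]
go(*[(*g(-.034,y),z,2.7) for y,z in T])
```

```text
t 23.5 tcp [ 0.448  -0.4125  0.2768] ang 2.71 F [-0.2 -0.3  0.5] w -0.002 g 0.0 q6 -0.83
d(mm) [40.7  0.4 -3.1] roll 0.0
d(mm) [ 94.7   0.4 -11. ] roll 0.0
d(mm) [147.7   0.4  -7.9] roll 0.0
d(mm) [185.7   0.5  10.2] roll 0.0
d(mm) [216.6   0.5  40.2] roll 0.0
d(mm) [237.5   0.6  78.8] roll 0.0
d(mm) [244.5   0.6 107.3] roll 0.0
d(mm) [245.5   0.7 125.3] roll 0.0
```

>>> step_arm --commands '[{"fingers":1,"dx":0.02,"dy":0,"dz":-0.002,"roll":0},{"fingers":1,"dx":0.041,"dy":0,"dz":-0.003,"roll":0},{"fingers":1,"dx":0.058,"dy":0,"dz":-0.006,"roll":0},{"fingers":1,"dx":0.076,"dy":0,"dz":-0.009,"roll":0},{"fingers":1,"dx":0.095,"dy":0,"dz":-0.011,"roll":0},{"fingers":1,"dx":0.113,"dy":0,"dz":-0.011,"roll":0},{"fingers":1,"dx":0.13,"dy":0,"dz":-0.01,"roll":0},{"fingers":1,"dx":0.148,"dy":0,"dz":-0.008,"roll":0}]'

```text
time: 24.5
tool_pos: [0.4411, -0.2645, 0.2854]
tcp_rot: [-2.168, -2.272, 0.001]
wrist_force: [0.1, -1.4, -1.0]
width: 0.0
grip_force: 0.6
```

>>> step_arm --commands '[{"fingers":1,"dx":0.013,"dy":0,"dz":0.005,"roll":0},{"fingers":1,"dx":0.026,"dy":0,"dz":0.011,"roll":0},{"fingers":1,"dx":0.038,"dy":0,"dz":0.018,"roll":0},{"fingers":1,"dx":0.049,"dy":0,"dz":0.027,"roll":0},{"fingers":1,"dx":0.06,"dy":0,"dz":0.037,"roll":0},{"fingers":1,"dx":0.069,"dy":0,"dz":0.048,"roll":0}]'

```text
time: 25.25
tool_pos: [0.4383, -0.1961, 0.2373]
tcp_rot: [-2.169, -2.273, -0.001]
wrist_force: [-0.2, 0.0, 0.7]
width: 0.0
grip_force: 0.4
```

Run:
```python
from h import *
T=[(-.045,.237),(-.033,.217),(-.024,.1985),(-.017,.17),(-.016,.152)]
go(*[(*g(-.034,y),z,2.7) for y,z in T])
im,d,K,T=snap('top','t11');cv2.imwrite('pics/t11c.png',cv2.resize(im[180:280,330:500],None,fx=4,fy=4,interpolation=cv2.INTER_CUBIC))
```

```text
t 25.25 tcp [ 0.4383 -0.1961  0.2373] ang 2.68 F [-0.2  0.   0.7] w 0.0 g 0.4 q6 -0.52
d(mm) [ 0.  -0.2  0.3] roll -0.0
d(mm) [12.  -0.2 20.3] roll -0.0
d(mm) [21.  -0.2 38.8] roll -0.0
d(mm) [28.  -0.2 67.3] roll -0.0
d(mm) [29.  -0.2 85.3] roll -0.0
```

View pics/t11c.png

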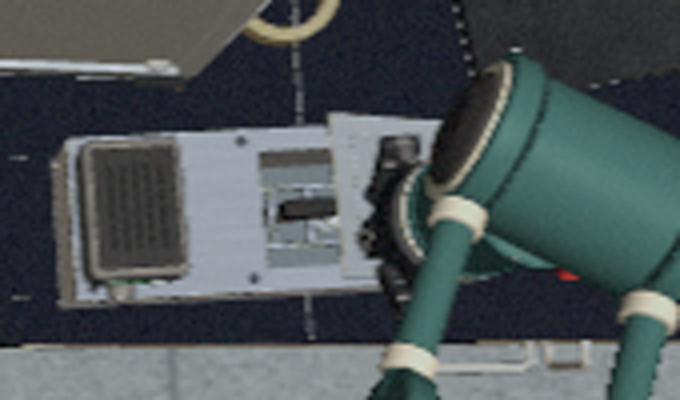

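The lid (its free edge at crop column ~335) is coming over the mouth, and the carrier sits flat beneath it. I keep pushing down.

>>> step_arm --commands '[{"fingers":1,"dx":0.006,"dy":0,"dz":0.01,"roll":0},{"fingers":1,"dx":0.012,"dy":0,"dz":0.02,"roll":0},{"fingers":1,"dx":0.017,"dy":0,"dz":0.03,"roll":0},{"fingers":1,"dx":0.021,"dy":0,"dz":0.039,"roll":0},{"fingers":1,"dx":0.024,"dy":0,"dz":0.05,"roll":0},{"fingers":1,"dx":0.027,"dy":0,"dz":0.06,"roll":0},{"fingers":1,"dx":0.028,"dy":0,"dz":0.068,"roll":0},{"fingers":1,"dx":0.029,"dy":0,"dz":0.075,"roll":0}]'

```text
time: 26.3
tool_pos: [0.4367, -0.1679, 0.1624]
tcp_rot: [-2.169, -2.272, 0.0]
wrist_force: [-0.3, -0.0, 0.1]
width: -0.003
grip_force: 0.3
```

>>> step_arm --commands '[{"fingers":1,"dx":0,"dy":0,"dz":0.004,"roll":0},{"fingers":1,"dx":0,"dy":0,"dz":0.008,"roll":0},{"fingers":1,"dx":0,"dy":0,"dz":0.01,"roll":0},{"fingers":1,"dx":0,"dy":0,"dz":0.011,"roll":0}]'

```text
time: 26.8
tool_pos: [0.4372, -0.168, 0.1556]
tcp_rot: [-2.169, -2.273, -0.0]
wrist_force: [-9.8, 5.3, 26.4]
width: -0.001
grip_force: 12.8
```

>>> step_arm --commands '[{"fingers":1,"dx":0,"dy":0,"dz":-0.01,"roll":0},{"fingers":1,"dx":0,"dy":0,"dz":-0.05,"roll":0},{"fingers":1,"dx":0,"dy":0,"dz":-0.1,"roll":0},{"fingers":1,"dx":0,"dy":0,"dz":-0.15,"roll":0},{"fingers":1,"dx":0,"dy":0,"dz":-0.2,"roll":0},{"fingers":1,"dx":-0.05,"dy":0,"dz":-0.22,"roll":0},{"fingers":1,"dx":-0.1,"dy":0,"dz":-0.22,"roll":0},{"fingers":1,"dx":-0.1,"dy":0,"dz":-0.22,"roll":0}]'

```text
time: 27.8
tool_pos: [0.4416, -0.2707, 0.3718]
tcp_rot: [2.173, 2.268, -0.001]
wrist_force: [-0.0, 0.8, -0.0]
width: 0.0
grip_force: 0.0
```

Run:
```python
from h import *
go()
im,d,K,T=snap('wrist','w12');P=cloud(d,K,T)
q=P-np.r_[b0,0];B=np.stack([q[...,:2]@ex,q[...,:2]@ey,P[...,2]],-1)[d>0]
for lo in np.arange(-.14,.06,.02):
    m=(abs(B[:,0])<.055)&(abs(B[:,0])>.02)&(B[:,1]>=lo)&(B[:,1]<lo+.02)&(B[:,2]<.25)
    if m.sum()>5: print(round(lo,2),m.sum(),np.percentile(B[m,2],[5,50,95]).round(4))
```

```text
t 27.8 tcp [ 0.4416 -0.2707  0.3718] ang 2.46 F [-0.   0.8 -0. ] w 0.0 g 0.0 q6 -0.64
-0.14 860 [0.1548 0.1562 0.1576]
-0.12 868 [0.155  0.1564 0.1578]
-0.1 926 [0.155  0.1564 0.1577]
-0.08 976 [0.1549 0.1564 0.1578]
-0.06 982 [0.1549 0.1563 0.1578]
-0.04 1053 [0.1549 0.1564 0.1577]
-0.02 1077 [0.1546 0.156  0.1574]
0.0 1073 [0.1496 0.1556 0.157 ]
0.02 1329 [0.0377 0.1557 0.1573]
0.04 1271 [0.1543 0.1556 0.157 ]
```

The lid is flat and level with the bridge at z = 0.156, so it is fully shut. The arm is clear.

```bash
python3 -c "
from workcell import finish_job
print(finish_job())"
```

```text
the job is handed in; nothing more can be done
None
```

The carrier is in the bath, flat on the floor and released; the lid is fully shut, the arm is clear, and the job was handed in at about 28 s. On the way down, the carrier's grip briefly touched the bridge edge (about 3 N).

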